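Charge the milling box and hold its lid open

TASK

Charge the grey milling box: with its lid shut, pour all six balls from the small steel beaker through the funnel in the lid, then stand the empty beaker upright on the bench again and let go of it. Then lift the lid and hold it open at 45 degrees, so that a colleague can lay the sample in; finish while still holding it there, as it falls shut by itself. Leave the other things on the bench where they are.

Things in the scene. Friction and masses are not known exactly. Their poses are not given: they have to be found in the camera images.
- mill_box: grey metal milling box, screwed to the bench: 140 mm (its x) by 160 mm (its y), rim 80 mm above the bench, walls 4 mm, inner floor 12 mm above the bench. Origin under its centre at bench height; its -x side is the front (towards the robot, turned by up to about 17 degrees), +x the hinge side, z up. A flat lid (146x166 mm, 6 mm thick) closes it
- mouth (a point): centre of the top rim of the round filling funnel that stands on the middle of the lid (moves with the lid): 120 mm above the bench with the lid shut; funnel 112 mm wide at the top outside, 66 mm clear at the bottom, where it opens straight into the box
- handle (a point): middle of the lid's handle bar (moves with the lid): a round steel bar, 10 mm thick and 90 mm long, parallel to the hinge, in the plane of the lid, 83 mm above the bench when shut. It stands 48 mm clear out from the lid's front edge on two stays at its ends, so fingers can straddle it from above. It is 196 mm from the hinge axis
- hinge (a point): middle of the hinge axis at the back rim of the box, 80 mm above the bench; the axis runs along the y of mill_box
- mill_lid (a joint): opening angle of the lid in rad: 0 shut, grows as the front edge rises, pi/4 is 45 degrees, stop at 1.9. The hinge is free-running and has no stay: the lid (about 0.35 kg) falls shut when let go below 90 degrees
- beaker: small round open steel beaker, 57 mm across the rim, 52 mm at the base, 65 mm high, wall 2 mm, 80 g, standing to the right of the box. Origin at the centre of its underside, z up through its mouth. It holds the six balls
- ball_1_center (a point): centre of steel milling ball 1 of 6 (all alike), 14 mm across, 12 g, at the start loose in the beaker
- ball_2_center (a point): centre of steel milling ball 2 of 6 (all alike), 14 mm across, 12 g, at the start loose in the beaker
- ball_3_center (a point): centre of steel milling ball 3 of 6 (all alike), 14 mm across, 12 g, at the start loose in the beaker
- ball_4_center (a point): centre of steel milling ball 4 of 6 (all alike), 14 mm across, 12 g, at the start loose in the beaker
- ball_5_center (a point): centre of steel milling ball 5 of 6 (all alike), 14 mm across, 12 g, at the start loose in the beaker
- ball_6_center (a point): centre of steel milling ball 6 of 6 (all alike), 14 mm across, 12 g, at the start loose in the beaker
- dropper: bystander, to be left alone: small dropper bottle with a black teat, 33x33x98 mm; origin at the centre of its underside
- jar: bystander, to be left alone: small screw jar with a white lid, 42x42x44 mm; origin at the centre of its underside
- needle_box: bystander, to be left alone: flat needle case, 34x78x11 mm; origin at the centre of its underside
- cutter: bystander, to be left alone: small tube cutter, 22x60x18 mm; origin at the centre of its underside
- carton: bystander, to be left alone: film carton, 56x125x56 mm; origin at the centre of its underside
- tape: bystander, to be left alone: roll of tape lying flat, 67x67x19 mm; origin at the centre of its underside
Mind the look-alikes: they are no part of the job. What is meant by the beaker is not green or orange, and is the larger of those in its own colour.

How it is judged:
By the outcome, as a careful person would: the job done as asked, in the order asked, and still so for the second after the job is handed in, while the arm keeps its last pose, push and grip.
It also fails if it takes over 58 s, if anything falls off the work surface, if the arm or the gripper's body presses on something with over 40 N, if the wrist force passes 120 N, or if a joint passes its speed limit or range.

ROBOT

A 6-joint arm with a two-finger parallel gripper is mounted at the origin on a cart in front of the work surface, level with it; the furniture and walls round the work are solid. World frame = base frame: x ahead of the robot, y to its left, z up, the work surface at z = 0. Lengths are in mm, angles in rad, forces in N, time in s.
With the tool pointing down it reaches from about 400 to 925 mm from the base axis. Payload 12.5 kg.
Tool frame: the origin (TCP) lies between the finger pads; the fingertips stand 19 mm ahead of it and the grasp point (between the pads) is the TCP (env.nose_length is the distance from the TCP to the fingertips, in mm); z points along the fingers, y is the line along which they close (so a half turn about z gives the same grasp; the last joint's range is limited). The gripper opens to 95 mm and grips with 3 to 60 N. Pads are 20 mm wide; open, the fingers measure 119 mm over their backs; the gripper's body (75 mm by 180 mm) begins 59 mm behind the grasp point.
Start: joints at [-1.267, 0.491, 1.559, -0, 1.092, -0.106], TCP at [249.04, -573.257, 233.661] pointing down, gripper open.
Joint ranges: [-3.1, 3.1], [-0.84, 2.19], [0.05, 2.79], [-1.13, 4.28], [0.06, 2.93], [-2.69, 2.69]. Speed limits (rad/s): [2.22, 2.22, 2.79, 3.14, 3.14, 3.14].

INTERFACE

Orientations are given as [roll, pitch, yaw] about the fixed x, y, z axes, in that order (R = Rz(yaw) Ry(pitch) Rx(roll)).
In Python, from cell import env gives the robot as it stands. The module is installed in compiled form; this text tells all that it offers.
- The arm moves only by the tool drive_tool, never from a script. Its argument "rows" is a list that holds one entry, the list of rows, each a list of 7 numbers: the shift along the tool's x, y, z scaled (see below), then the turn, a rotation vector about the tool's x, y, z scaled (see below), then the opening, from 0 (shut) to 1 (fully open). In form: [[[tx, ty, tz, ax, ay, az, jaw], ...]]. A call has 1 to 5 rows; each row shifts and turns the commanded pose from where the row before left it, along the tool's axes as they then stand; what a row does not reach is not made up. The controller multiplies each number of a shift by 250 mm and each number of a turn by 180 degrees. A row lasts 1/8 s, in which the tool goes at most 62.5 mm and 10.7 degrees, less where a joint would pass 70% of its speed; a pose out of reach is approached as far as the arm can. A call with a number of a shift or a turn outside -1 to 1 is refused whole. A call with a gripper value outside its range is refused whole. The fingers move at their own pace and stop on an object; the grip force is fixed at half the most. Time passes only in rows, so rows that do not move let the fingers close. It gives the time, the measured TCP pose, the force, the opening and the grip force at its end, in the units of the state.
- env.state(): the state, without advancing time (a new reading comes with each control period).
- env.read_camera(name): name is "side" or "top" or "wrist"; returns a dict with "color" (400x640x3 uint8, blue, green, red), "camera_matrix" (3x3 intrinsics, pixels), "pose" (4x4, takes a point from camera to world coordinates). Camera axes: x right, y up, looking along -z (the intrinsics and any distortion apply to the point x, -y, -z); pixel columns grow to the right and rows downward; lengths in mm; the calibration is good to about 2 mm. The wrist camera is an equidistant fisheye: a pixel r from the principal point sees the ray r / f radians off the axis. A picture is of the moment at which its call begins. There is no depth.
- env.job_done(): hands the job in; it is judged then, once.
Trained networks look in a picture, given as the dict that the camera call returned (one of the last four; its "shot" number tells which), for a name from the list of things; names that differ only in an ending like _2 or _b are one class to them, and where a whole thing is asked for, a point or a joint stands for the part that bears it (a point fixed in the world has none). Each returns a list of dicts, best first, with "score" (0 to 1); they miss things now and then, are a little off and sometimes report something else, mostly with a low value. They report only what shows in the picture. A call takes as long as a camera call. They do not tell look-alikes from the thing itself.
- env.search_frame(name, picture): "at" ([x, y, z] in mm, in the coordinates of the camera as it stood for that picture, good to about 4 mm: the middle of the surface that is visible of it).
- env.place_of(name, picture): "at" ([x, y, z] in mm, in the coordinates of the camera as it stood for that picture, good to about 4 mm: a listed point, or the origin of a listed thing).
The state is a dict: "t": time; "joints": joint angles; "qvel": joint speeds; "tau": joint torques, N m; "eef_pos": TCP position; "tcp_rot": TCP orientation; "ft_force": force on the tool from outside, world axes, zero at the start; "moment": the same for the moment, N m; "opening": opening from 0.0 (shut) to 1.0 (fully open); "grip_force": force on a finger pad.
Only numpy, scipy, OpenCV 4.12 (cv2) and the standard library are available. Lean on these libraries where they do the work, as an engineer would, in place of code of your own. Each camera call takes 0.05 s, during which the arm holds its last target. There are 200 camera calls.

## Working session

There is one attempt and no reset: what is moved stays moved. The work goes in short steps, Python scripts to look and compute and a tool call to move; the robot and the scene stay as the last step left them, time stands still between calls to the robot, and variables do not carry over. Pictures are saved under pics/ and viewed, at most 10 in all, crops included, and the job is handed in when it is done.

Besides the shell and the picture viewer there is one more tool, called after "Request:" as name(argument=value, ...) on one line, values as JSON. drive_tool: Moves the arm, as the interface text tells. Its arguments: {"type":"object","properties":{"rows":{"type":"array","items":{"type":"array","items":{"type":"array","items":{"type":"number","minimum":-1,"maximum":1}}}}},"required":["rows"]}

```bash
mkdir -p pics; cat > h.py <<'E'
import numpy as np, cv2
from cell import env
def W(p,at): return (p["pose"]@np.r_[at,1])[:3]
def px(p,w):
    c=np.linalg.inv(p["pose"])@np.r_[w,1]; k=p["camera_matrix"]@np.array([c[0],-c[1],-c[2]]); return k[:2]/k[2]
E
python3 - <<'E'
from h import *
for n in ["top","side"]:
    p=env.read_camera(n); cv2.imwrite(f"pics/{n}0.png",p["color"])
    for o in ["mill_box","mouth","handle","hinge","beaker","dropper","jar","carton","tape","cutter","needle_box","ball_1_center"]:
        for d in env.place_of(o,p)[:6]:
            w=W(p,d["at"]); print(n,o,round(d["score"],2),w.round(),px(p,w).round())
s=env.state();print(s)
E
```

```text
top mill_box 0.73 [594.  -4.   0.] [318. 193.]
top mouth 0.56 [598.   4. 121.] [315. 187.]
top handle 0.69 [476. -27.  83.] [325. 224.]
top beaker 0.67 [ 456. -202.    1.] [374. 231.]
top beaker 0.57 [ 490. -410.   -0.] [432. 221.]
top beaker 0.47 [ 498. -288.   -2.] [398. 219.]
top beaker 0.43 [ 404. -337.    2.] [412. 245.]
top dropper 0.5 [607. 221.   2.] [256. 190.]
top jar 0.56 [ 668. -271.    2.] [392. 172.]
top carton 0.62 [442. 378.   2.] [212. 236.]
top tape 0.72 [479. -26.  84.] [325. 223.]
top tape 0.5 [503. 217.  -2.] [257. 218.]
top cutter 0.68 [417. 178.   1.] [268. 242.]
top needle_box 0.71 [ 387. -106.    4.] [347. 250.]
side mill_box 0.88 [593.   5.  -0.] [338. 232.]
side mouth 0.9 [591.   1. 118.] [338. 201.]
side mouth 0.17 [ 666. -273.   -2.] [377. 304.]
side handle 0.61 [475. -31.  83.] [297. 219.]
side hinge 0.91 [667.  26.  81.] [363. 205.]
side hinge 0.67 [593.   7.  -0.] [338. 232.]
side hinge 0.34 [498. 219.  -2.] [305. 194.]
side hinge 0.16 [417. 175.  -2.] [281. 202.]
side beaker 0.81 [ 494. -285.    1.] [307. 310.]
side beaker 0.71 [ 456. -203.    1.] [29
[... 432 characters left out ...]
 [288. 169.]
{'t': 1.3, 'joints': array([-1.26658210e+00,  4.90915584e-01,  1.55893577e+00,  5.60395646e-06,
        1.09167862e+00, -1.05599408e-01]), 'qvel': array([-4.82798686e-04, -3.00759455e-04,  2.56089249e-04, -1.67996830e-03,
       -7.96156457e-05,  2.23114741e-04]), 'tau': array([ 1.70259307e-03, -6.12453890e+01, -2.58415568e+01,  6.93397550e-02,
        4.46288113e-02,  1.72753886e-05]), 'eef_pos': array([ 249.04774795, -573.24170541,  233.63892132]), 'tcp_rot': array([3.14152980e+00, 1.66098691e-06, 4.09811053e-01]), 'ft_force': array([0.36474768, 0.36051029, 0.41701634]), 'moment': array([ 0.01474585, -0.01073154,  0.04796701]), 'grip_force': 0.0, 'opening': 0.9969206799286162}
```

View pics/top0.png

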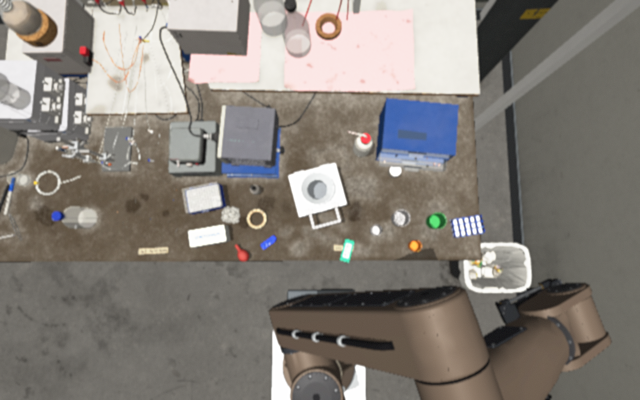

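View pics/side0.png

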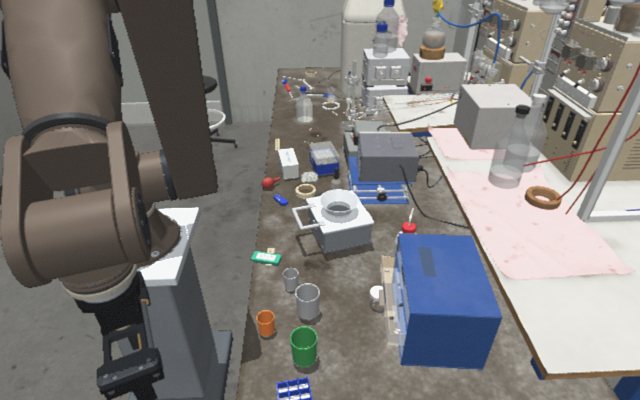

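Four beakers show in the side view: green (304,347), orange (265,323), small grey (291,280) and larger grey (307,302). The one meant is the larger grey one at about world (496,-287), since it is neither green nor orange and is the larger in its colour. I'll confirm that with an enlarged crop.

```bash
python3 - <<'E'
from h import *
a=cv2.imread("pics/side0.png")[250:370,230:390]
cv2.imwrite("pics/crop0.png",cv2.resize(a,None,fx=5,fy=5,interpolation=cv2.INTER_CUBIC))
h=[];
B=[];M=[];H=[];G=[]
for i in range(3):
  for n in ["top","side"]:
    p=env.read_camera(n)
    for o,L in [("beaker",B),("mouth",M),("handle",H),("hinge",G)]:
        for d in env.place_of(o,p):
            w=W(p,d["at"])
            if o=="beaker" and np.hypot(*(w[:2]-[496,-287]))>30: continue
            if o!="beaker" and (np.hypot(*(w[:2]-[570,0]))>140 or w[2]<70): continue
            L.append(w)
for L in (B,M,H,G): print(np.round(L),np.mean(L,0))
E
```

```text
[[ 497. -288.   -3.]
 [ 495. -287.    1.]
 [ 498. -286.   -1.]
 [ 496. -285.    2.]
 [ 497. -288.    2.]
 [ 494. -285.   -0.]] [ 4.96048197e+02 -2.86542861e+02 -1.13861428e-02]
[[594.   2. 121.]
 [589.  -1. 115.]
 [593.   5. 122.]
 [591.   4. 115.]
 [595.   3. 121.]
 [590.   3. 113.]] [591.90818915   2.43963489 117.70836818]
[[477. -22.  80.]
 [473. -31.  80.]
 [475. -27.  83.]
 [475. -30.  80.]
 [591.  -3. 115.]
 [476. -28.  80.]
 [475. -33.  82.]] [491.73149813 -24.83273002  85.75147142]
[[664.  20.  81.]
 [594.   3. 122.]
 [669.  25.  84.]
 [662.  20.  76.]
 [668.  24.  81.]
 [660.  20.  77.]
 [666.  24.  81.]] [654.79366721  19.49449007  86.01188589]
```

View pics/crop0.png

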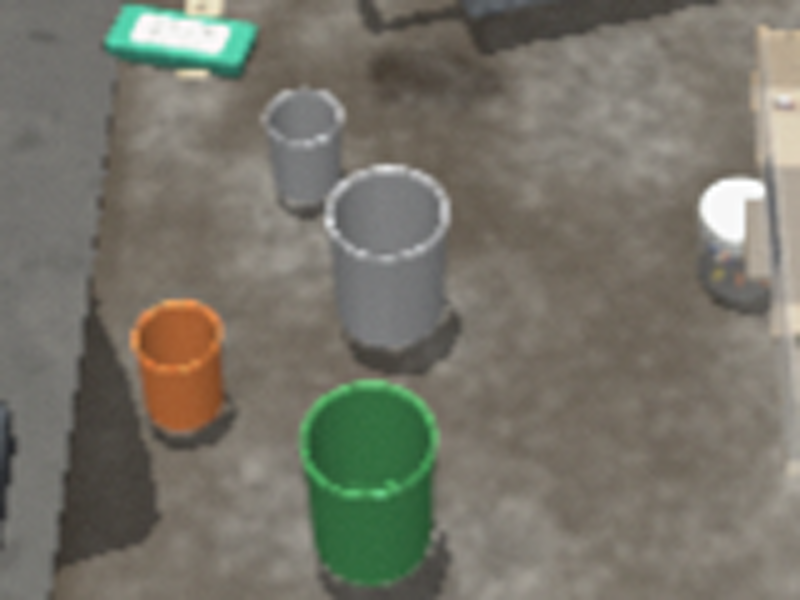

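The crop confirms it: the larger grey beaker is at crop (388,260), with the small grey one at (303,150), orange at (178,365) and green at (370,480). I'll write a planning helper and then move above it.

```bash
cat >> h.py <<'E'
from scipy.spatial.transform import Rotation as Ro
def rpy(a): return Ro.from_euler("xyz",a)
def plan(pos,R,jaw=1,mm=50,deg=9,N=None):
    "rows from the measured pose to (pos,R), shift in world line, turn even"
    s=env.state(); p0=np.array(s["eef_pos"]); R0=rpy(s["tcp_rot"]); rv=(R0.inv()*R).as_rotvec()
    N=N or int(max(1,np.ceil(np.linalg.norm(pos-p0)/mm),np.ceil(np.degrees(np.linalg.norm(rv))/deg)))
    p,Rc=p0,R0
    for i in range(N):
        d=Rc.inv().apply((pos-p)/(N-i))/250; t=(Rc.inv()*R).as_rotvec()/(N-i)/np.pi
        d,t=d.round(3),t.round(3); print([*map(float,d),*map(float,t),jaw],end=",\n")
        p=p+Rc.apply(d*250); Rc=Rc*Ro.from_rotvec(t*np.pi)
def show():
    s=env.state(); print({k:np.round(s[k],3) for k in ["t","joints","eef_pos","tcp_rot","ft_force","opening","grip_force"]})
E
python3 - <<'E'
from h import *
plan(np.array([496,-286.5,180]),rpy([np.pi,0,1.2]))
E
```

```text
[0.17, -0.082, 0.027, 0.0, 0.0, -0.031, 1],
[0.178, -0.065, 0.027, 0.0, 0.0, -0.032, 1],
[0.183, -0.047, 0.027, 0.0, 0.0, -0.031, 1],
[0.187, -0.029, 0.027, 0.0, 0.0, -0.032, 1],
[0.189, -0.01, 0.027, 0.0, 0.0, -0.031, 1],
[0.189, 0.008, 0.027, 0.0, 0.0, -0.032, 1],
[0.188, 0.027, 0.026, 0.0, 0.0, -0.031, 1],
[0.184, 0.044, 0.027, 0.0, 0.0, -0.032, 1],
```

Request:
drive_tool(rows=[[[0.17, -0.082, 0.027, 0, 0, -0.031, 1], [0.178, -0.065, 0.027, 0, 0, -0.032, 1], [0.183, -0.047, 0.027, 0, 0, -0.031, 1], [0.187, -0.029, 0.027, 0, 0, -0.032, 1], [0.189, -0.01, 0.027, 0, 0, -0.031, 1]]])

```text
t: 3.42
eef_pos: [404.4, -393.1, 199.8]
tcp_rot: [3.141, 0.0, 0.906]
ft_force: [0.1, -0.9, -0.4]
opening: 0.997
grip_force: 0.0
```

Request:
drive_tool(rows=[[[0.189, 0.008, 0.027, 0, 0, -0.032, 1], [0.188, 0.027, 0.026, 0, 0, -0.031, 1], [0.184, 0.044, 0.027, 0, 0, -0.032, 1], [0, 0, 0, 0, 0, 0, 1]]])

```text
t: 3.92
eef_pos: [497.3, -284.1, 179.4]
tcp_rot: [-3.141, -0.0, 1.206]
ft_force: [0.5, -0.3, -0.3]
opening: 1.0
grip_force: 0.0
```

```bash
python3 - <<'E'
from h import *
show()
p=env.read_camera("wrist"); cv2.imwrite("pics/w1.png",p["color"])
for o in ["beaker","ball_1_center"]:
  for d in env.place_of(o,p): print(o,round(d["score"],2),W(p,d["at"]).round(1))
plan(np.array([496,-286.5,38]),rpy([np.pi,0,1.2]))
E
```

```text
{'t': np.float64(3.925), 'joints': array([-0.634,  0.478,  1.75 ,  0.   ,  0.914, -0.27 ]), 'eef_pos': array([ 497.319, -284.109,  179.427]), 'tcp_rot': array([-3.141, -0.   ,  1.206]), 'ft_force': array([ 0.51 , -0.33 , -0.257]), 'opening': np.float64(1.0), 'grip_force': np.float64(0.0)}
beaker 0.92 [ 403.  -342.4    5.9]
beaker 0.84 [ 487.4 -407.5   -0.8]
beaker 0.75 [ 459.8 -201.7    2. ]
beaker 0.65 [ 499.6 -286.3    0.5]
ball_1_center 0.45 [ 493.5 -286.5   12. ]
[0.001, 0.0, 0.189, 0.0, 0.0, 0.0, 1],
[0.0, 0.0, 0.189, 0.0, 0.0, 0.0, 1],
[0.001, 0.001, 0.19, 0.0, 0.0, 0.0, 1],
```

View pics/w1.png

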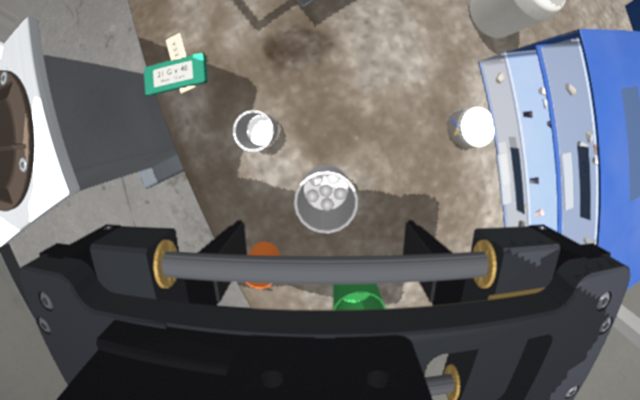

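The wrist view shows the beaker with its six balls at (325,200), between and ahead of the open fingers. Before grasping, I'll test how the wrist takes a sideways tilt.

Request:
drive_tool(rows=[[[0, 0, -0.1, 0, 0.055, 0, 1], [0, 0, -0.1, 0, 0.055, 0, 1], [0, 0, -0.1, 0, 0.055, 0, 1], [0, 0, 0, 0, 0.055, 0, 1], [0, 0, 0, 0, 0.055, 0, 1]]])

```text
t: 4.7
eef_pos: [490.5, -300.2, 254.1]
tcp_rot: [3.138, -0.868, 1.201]
ft_force: [0.2, 0.6, -0.6]
opening: 1.002
grip_force: 0.0
```

```bash
python3 - <<'E'
from h import *
show()
E
```

```text
{'t': np.float64(4.7), 'joints': array([-0.956,  0.58 ,  1.599,  0.692,  1.545, -0.817]), 'eef_pos': array([ 490.48 , -300.206,  254.052]), 'tcp_rot': array([ 3.138, -0.868,  1.201]), 'ft_force': array([ 0.194,  0.553, -0.604]), 'opening': np.float64(1.002), 'grip_force': np.float64(0.0)}
```

Request:
drive_tool(rows=[[[0, 0, 0, 0, 0.055, 0, 1], [0, 0, 0, 0, 0.055, 0, 1], [0, 0, 0, 0, 0.055, 0, 1], [0, 0, 0, 0, 0.055, 0, 1], [0, 0, 0, 0, 0.055, 0, 1]]])

```text
t: 5.32
eef_pos: [490.3, -300.2, 253.2]
tcp_rot: [0.004, -1.409, -1.948]
ft_force: [0.2, -0.0, -0.1]
opening: 1.001
grip_force: 0.0
```

```bash
python3 - <<'E'
from h import *
show()
E
```

```text
{'t': np.float64(5.325), 'joints': array([-1.026,  0.884,  1.624,  1.111,  2.078, -1.003]), 'eef_pos': array([ 490.349, -300.192,  253.158]), 'tcp_rot': array([ 0.004, -1.409, -1.948]), 'ft_force': array([ 0.159, -0.001, -0.139]), 'opening': np.float64(1.001), 'grip_force': np.float64(0.0)}
```

The sideways tilt reaches 99° cleanly with the hand on the right. Now I'll go back and down to grasp.

```bash
python3 - <<'E'
from h import *
plan(np.array([497,-286.5,140]),rpy([np.pi,0,1.2]),N=11)
E
```

```text
[-0.042, 0.0, -0.001, 0.0, -0.05, -0.0, 1],
[-0.041, 0.0, 0.005, 0.0, -0.05, -0.0, 1],
[-0.04, 0.001, 0.012, 0.0, -0.05, -0.0, 1],
[-0.037, 0.0, 0.018, 0.0, -0.05, -0.0, 1],
[-0.034, 0.001, 0.023, 0.0, -0.05, -0.0, 1],
[-0.03, 0.0, 0.028, 0.0, -0.05, -0.0, 1],
[-0.025, 0.001, 0.033, 0.0, -0.05, -0.0, 1],
[-0.02, 0.0, 0.037, 0.0, -0.05, -0.0, 1],
[-0.014, 0.001, 0.039, 0.0, -0.051, -0.0, 1],
[-0.008, 0.0, 0.041, 0.0, -0.05, -0.0, 1],
[-0.001, 0.001, 0.042, 0.0, -0.051, -0.001, 1],
```

Request:
drive_tool(rows=[[[-0.042, 0, -0.001, 0, -0.05, 0, 1], [-0.041, 0, 0.005, 0, -0.05, 0, 1], [-0.04, 0.001, 0.012, 0, -0.05, 0, 1], [-0.037, 0, 0.018, 0, -0.05, 0, 1], [-0.034, 0.001, 0.023, 0, -0.05, 0, 1]]])

```text
t: 5.95
eef_pos: [493.4, -294.0, 201.7]
tcp_rot: [3.14, -0.937, 1.2]
ft_force: [0.4, 0.6, -1.0]
opening: 1.003
grip_force: 0.0
```

Request:
drive_tool(rows=[[[-0.03, 0, 0.028, 0, -0.05, 0, 1], [-0.025, 0.001, 0.033, 0, -0.05, 0, 1], [-0.02, 0, 0.037, 0, -0.05, 0, 1], [-0.014, 0.001, 0.039, 0, -0.051, 0, 1], [-0.008, 0, 0.041, 0, -0.05, 0, 1]]])

```text
t: 6.58
eef_pos: [496.6, -287.8, 150.7]
tcp_rot: [3.139, -0.149, 1.199]
ft_force: [-0.1, 0.7, -1.1]
opening: 0.998
grip_force: 0.0
```

Request:
drive_tool(rows=[[[-0.001, 0.001, 0.042, 0, -0.051, -0.001, 1], [0, 0, 0, 0, 0, 0, 1], [0, 0, 0, 0, 0, 0, 1]]])

```text
t: 6.95
eef_pos: [497.5, -285.8, 140.1]
tcp_rot: [3.141, 0.004, 1.203]
ft_force: [0.2, 0.1, 0.4]
opening: 0.997
grip_force: 0.0
```

```bash
python3 - <<'E'
from h import *
show()
plan(np.array([497,-286.5,38]),rpy([np.pi,0,1.2]),N=3)
E
```

```text
{'t': np.float64(6.95), 'joints': array([-0.635,  0.53 ,  1.785, -0.005,  0.825, -0.264]), 'eef_pos': array([ 497.55 , -285.836,  140.099]), 'tcp_rot': array([3.141, 0.004, 1.203]), 'ft_force': array([0.152, 0.147, 0.372]), 'opening': np.float64(0.997), 'grip_force': np.float64(0.0)}
[-0.001, -0.0, 0.136, 0.0, 0.0, 0.0, 1],
[-0.0, -0.001, 0.136, 0.0, 0.001, 0.001, 1],
[-0.001, -0.0, 0.136, 0.0, 0.0, 0.0, 1],
```

Request:
drive_tool(rows=[[[-0.001, 0, 0.136, 0, 0, 0, 1], [0, 0, 0.136, 0, 0.001, 0, 1], [-0.001, 0, 0.136, 0, 0, 0, 1], [0, 0, 0, 0, 0, 0, 1], [0, 0, 0, 0, 0, 0, 0.3]]])

```text
t: 7.58
eef_pos: [497.6, -287.1, 38.8]
tcp_rot: [3.14, 0.003, 1.203]
ft_force: [-0.8, 0.2, -0.2]
opening: 0.942
grip_force: 0.0
```

Request:
drive_tool(rows=[[[0, 0, 0, 0, 0, 0, 0.3], [0, 0, 0, 0, 0, 0, 0.3], [0, 0, 0, 0, 0, 0, 0.3], [0, 0, 0, 0, 0, 0, 0.3]]])

```text
t: 8.07
eef_pos: [497.6, -286.1, 38.1]
tcp_rot: [3.141, 0.003, 1.205]
ft_force: [-1.5, -0.0, 3.5]
opening: 0.573
grip_force: 30.0
```

Request:
drive_tool(rows=[[[0, 0, -0.1, 0, 0, 0, 0.3], [0, 0, -0.15, 0, 0, 0, 0.3], [0, 0, -0.15, 0, 0, 0, 0.3], [0, 0, -0.15, 0, 0, 0, 0.3], [0, 0, -0.1, 0, 0, 0, 0.3]]])

```text
t: 8.7
eef_pos: [497.7, -285.5, 201.9]
tcp_rot: [3.14, 0.003, 1.205]
ft_force: [0.4, 0.1, -1.5]
opening: 0.581
grip_force: 30.0
```

```bash
python3 - <<'E'
from h import *
show()
plan(np.array([604.7,35.1,200]),rpy([np.pi,0,1.2]),jaw=.3,mm=35)
p=env.read_camera("top")
for d in env.place_of("mouth",p)[:2]:print(W(p,d["at"]))
E
```

```text
{'t': np.float64(8.7), 'joints': array([-0.635,  0.452,  1.725, -0.004,  0.962, -0.266]), 'eef_pos': array([ 497.67 , -285.47 ,  201.888]), 'tcp_rot': array([3.140e+00, 3.000e-03, 1.205e+00]), 'ft_force': array([ 0.421,  0.077, -1.491]), 'opening': np.float64(0.581), 'grip_force': np.float64(30.0)}
[0.135, -0.006, 0.0, 0.0, 0.0, 0.0, 0.3],
[0.135, -0.006, 0.0, 0.0, 0.0, 0.0, 0.3],
[0.135, -0.006, 0.0, 0.0, 0.0, 0.0, 0.3],
[0.135, -0.006, 0.0, 0.0, 0.0, 0.0, 0.3],
[0.135, -0.006, 0.0, 0.0, 0.0, 0.0, 0.3],
[0.135, -0.006, 0.001, 0.0, 0.0, 0.0, 0.3],
[0.135, -0.006, 0.0, 0.0, 0.0, 0.0, 0.3],
[0.135, -0.006, 0.001, 0.0, 0.0, 0.001, 0.3],
[0.135, -0.006, 0.0, 0.0, 0.001, 0.0, 0.3],
[0.136, -0.006, 0.001, 0.0, 0.0, 0.001, 0.3],
[594.53890053   3.01941532 119.34184541]
[603.17236719 221.33424976   1.60185086]
```

Request:
drive_tool(rows=[[[0.08, -0.004, 0, 0, 0, 0, 0.3], [0.135, -0.006, 0, 0, 0, 0, 0.3], [0.135, -0.006, 0, 0, 0, 0, 0.3], [0.135, -0.006, 0, 0, 0, 0, 0.3], [0.135, -0.006, 0, 0, 0, 0, 0.3]]])

```text
t: 9.43
eef_pos: [546.3, -136.0, 198.0]
tcp_rot: [-3.139, 0.003, 1.205]
ft_force: [0.3, -0.5, -1.6]
opening: 0.576
grip_force: 30.0
```

Request:
drive_tool(rows=[[[0.135, -0.006, 0, 0, 0, 0, 0.3], [0.135, -0.006, 0, 0, 0, 0, 0.3], [0.135, -0.006, 0, 0, 0, 0, 0.3], [0.135, -0.006, 0, 0, 0, 0, 0.3], [0.135, -0.006, 0, 0, 0, 0, 0.3]]])

```text
t: 10.05
eef_pos: [599.5, 24.2, 197.4]
tcp_rot: [-3.139, 0.004, 1.205]
ft_force: [-0.1, -0.1, -1.4]
opening: 0.579
grip_force: 30.0
```

Request:
drive_tool(rows=[[[0.056, -0.002, 0, 0, 0, 0, 0.3], [0, 0, 0, 0, 0.025, 0, 0.3], [0, 0, 0, 0, 0.04, 0, 0.3], [0, 0, 0, 0, 0.05, 0, 0.3], [0, 0, 0, 0, 0.05, 0, 0.3]]])

```text
t: 10.68
eef_pos: [604.2, 35.2, 198.7]
tcp_rot: [3.141, -0.519, 1.204]
ft_force: [-0.2, -0.2, -1.7]
opening: 0.577
grip_force: 30.0
```

```bash
python3 - <<'E'
from h import *
show()
plan(np.array([604.7,35.1,200]),rpy([np.pi,0,1.2])*Ro.from_rotvec([0,np.radians(65),0]),jaw=.3)
E
```

```text
{'t': np.float64(10.675), 'joints': array([-0.262,  0.486,  1.783,  0.664,  0.93 , -0.317]), 'eef_pos': array([604.213,  35.243, 198.659]), 'tcp_rot': array([ 3.141, -0.519,  1.204]), 'ft_force': array([-0.24 , -0.196, -1.717]), 'opening': np.float64(0.577), 'grip_force': np.float64(30.0)}
[0.001, 0.001, -0.001, -0.0, 0.049, 0.0, 0.3],
[0.001, 0.0, -0.001, -0.0, 0.049, 0.0, 0.3],
[0.001, 0.001, -0.001, -0.0, 0.049, 0.0, 0.3],
[0.001, 0.0, -0.001, -0.001, 0.049, 0.001, 0.3],
```

Request:
drive_tool(rows=[[[0.001, 0, -0.001, 0, 0.049, 0, 0.3], [0.001, 0, -0.001, 0, 0.049, 0, 0.3], [0.001, 0, 0, 0, 0.04, 0, 0.3], [0, 0, 0, 0, 0.03, 0, 0.3], [0, 0, 0, 0, 0.025, 0, 0.3]]])

```text
t: 11.3
eef_pos: [604.2, 35.2, 198.9]
tcp_rot: [-3.137, -1.123, 1.199]
ft_force: [-0.2, 1.0, -1.3]
opening: 0.58
grip_force: 30.0
```

Request:
drive_tool(rows=[[[0, 0, 0, 0, 0.02, 0, 0.3], [0, 0, 0, 0, 0.02, 0, 0.3], [0, 0, 0, 0, 0.02, 0, 0.3], [0, 0, 0, 0, 0.02, 0, 0.3], [0, 0, 0, 0, 0.02, 0, 0.3]]])

```text
t: 11.92
eef_pos: [604.3, 35.6, 199.0]
tcp_rot: [-3.127, -1.437, 1.19]
ft_force: [-0.3, -0.1, -1.8]
opening: 0.579
grip_force: 30.0
```

```bash
python3 - <<'E'
from h import *
show()
p=env.read_camera("side"); cv2.imwrite("pics/s2.png",cv2.resize(p["color"][80:300,180:460],None,fx=2.8,fy=2.7))
E
```

```text
{'t': np.float64(11.925), 'joints': array([-0.488,  0.763,  1.923,  1.403,  1.503, -1.116]), 'eef_pos': array([604.304,  35.551, 199.037]), 'tcp_rot': array([-3.127, -1.437,  1.19 ]), 'ft_force': array([-0.312, -0.06 , -1.782]), 'opening': np.float64(0.579), 'grip_force': np.float64(30.0)}
```

View pics/s2.png

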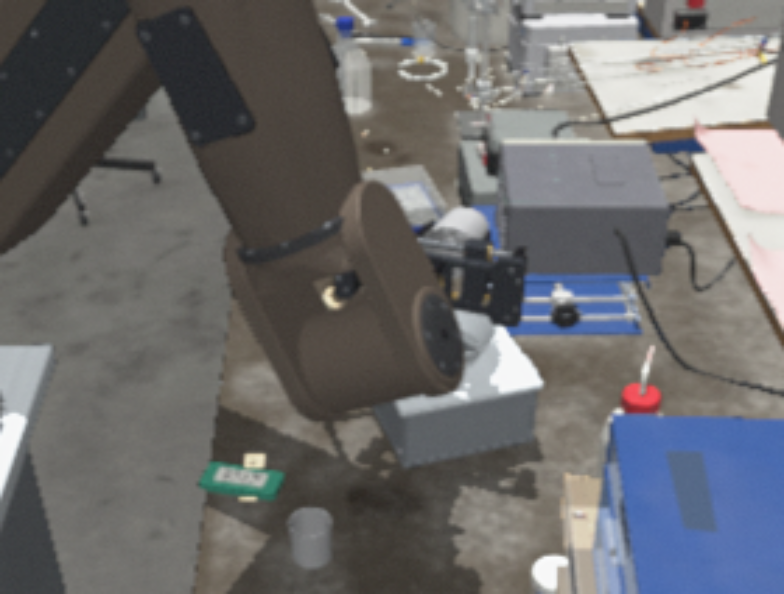

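At 82.5° tilt the beaker is over the funnel, with its mouth towards the hand. The wrist housing (lowest at crop (320,415)) is the lowest part, so I'll estimate its height before tilting further.

```bash
python3 - <<'E'
from h import *
p=env.read_camera("side"); show()
K=p["camera_matrix"];P=p["pose"]
u=np.array([294,234]); d=np.linalg.inv(K)@[*u,1]; d=P[:3,:3]@(d*[1,-1,-1]); c=P[:3,3]
for y in (-150,-200,-250,-300): print(c+d*(y-c[1])/d[1])
# geometry fit from logged poses: wrist centre = tcp - L*z must be independent of j4..j6
from scipy.optimize import least_squares
J=np.array([[-1.26658,.490916,1.558936,0,1.091679,-.1056],[-.634,.478,1.75,0,.914,-.27],[-.956,.58,1.599,.692,1.545,-.817],[-1.026,.884,1.624,1.111,2.078,-1.003],[-.635,.53,1.785,-.005,.825,-.264],[-.635,.452,1.725,-.004,.962,-.266],[-.262,.486,1.783,.664,.93,-.317],[-.488,.763,1.923,1.403,1.503,-1.116]])
T=np.array([[249.05,-573.24,233.64],[497.3,-284.1,179.4],[490.48,-300.2,254.05],[490.35,-300.19,253.16],[497.55,-285.84,140.1],[497.67,-285.47,201.9],[604.2,35.24,198.66],[604.3,35.55,199.04]])
def fk(x,j):
    a1,d1,a2,a3,d4,L,o,y5=x
    Z=lambda t:Ro.from_euler("z",t);Y=lambda t:Ro.from_euler("y",t)
    R=Z(j[0]); p=R.apply([a1,o,d1]); R=R*Y(j[1]); p=p+R.apply([0,0,a2]); R=R*Y(j[2]); p=p+R.apply([a3,0,d4]); R=R*Z(x[8]*j[3]); 
    w=p+R.apply([0,y5,0]); R=R*Y(j[4]); return w+R.apply([0,0,L]),w
best=None
for s in (1,-1):
  f=lambda x:np.concatenate([fk(np.r_[x,s],j)[0]-t for j,t in zip(J,T)])
  r=least_squares(f,[0,180,600,0,570,250,60,0]); print(s,r.x.round(1),abs(r.fun).max()); 
  print("wrist",fk(np.r_[r.x,s],J[-1])[1])
E
```

```text
{'t': np.float64(12.025), 'joints': array([-0.488,  0.764,  1.924,  1.402,  1.502, -1.115]), 'eef_pos': array([604.202,  35.505, 198.219]), 'tcp_rot': array([-3.114, -1.436,  1.176]), 'ft_force': array([ 0.524, -0.007, -1.905]), 'opening': np.float64(0.578), 'grip_force': np.float64(30.0)}
[ 468.11267798 -150.          126.47852412]
[ 470.26644166 -200.          167.64860413]
[ 472.42020534 -250.          208.81868413]
[ 474.57396902 -300.          249.98876414]Traceback (most recent call last):
  File "<stdin>", line 18, in <module>
    return func(*args, **kwargs)
    vector_fun = VectorFunction(
        fun_wrapped,
    ...<6 lines>...
        workers=workers
    )
    self._update_fun()
    ~~~~~~~~~~~~~~~~^^
    self.f = self.fun_wrapped(xp_copy(self.x))
             ~~~~~~~~~~~~~~~~^^^^^^^^^^^^^^^^^
    return np.atleast_1d(self.fun(x))
                         ~~~~~~~~^^^
    return self.f(x, *self.args, **self.kwargs)
           ~~~~~~^^^^^^^^^^^^^^^^^^^^^^^^^^^^^^
  File "<stdin>", line 17, in <lambda>
  File "<stdin>", line 11, in fk
ValueError: too many values to unpack (expected 8)
```

Housing bottom is about z 126–167. I'll rise 25 mm while tilting on.

Request:
drive_tool(rows=[[[0.02, 0, 0, 0, 0.015, 0, 0.3], [0.02, 0, 0, 0, 0.015, 0, 0.3], [0.02, 0, 0, 0, 0.015, 0, 0.3], [0.02, 0, 0, 0, 0.015, 0, 0.3], [0.02, 0, 0, 0, 0.015, 0, 0.3]]])

```text
t: 12.65
eef_pos: [604.9, 36.7, 224.7]
tcp_rot: [-0.008, -1.471, -1.929]
ft_force: [0.1, -0.2, -2.4]
opening: 0.58
grip_force: 30.0
```

Request:
drive_tool(rows=[[[0, 0, 0, 0, 0.015, 0, 0.3], [0, 0, 0, 0, 0.015, 0, 0.3], [0, 0, 0, 0, 0.015, 0, 0.3], [0, 0, 0, 0, 0, 0, 0.3], [0, 0, 0, 0, 0, 0, 0.3]]])

```text
t: 13.28
eef_pos: [605.0, 36.6, 225.0]
tcp_rot: [0.001, -1.331, -1.938]
ft_force: [0.3, -0.0, -0.9]
opening: 0.576
grip_force: 30.0
```

```bash
python3 - <<'E'
from h import *
show()
for n in ["wrist","top"]:
  p=env.read_camera(n); cv2.imwrite(f"pics/p3{n}.png",p["color"])
  for d in env.place_of("ball_1_center",p): print(n,round(d["score"],2),W(p,d["at"]).round())
E
```

```text
{'t': np.float64(13.275), 'joints': array([-0.477,  0.887,  1.923,  1.546,  1.834, -1.229]), 'eef_pos': array([605.003,  36.584, 224.987]), 'tcp_rot': array([ 1.000e-03, -1.331e+00, -1.938e+00]), 'ft_force': array([ 0.315, -0.001, -0.934]), 'opening': np.float64(0.576), 'grip_force': np.float64(30.0)}
```

View pics/p3wrist.png

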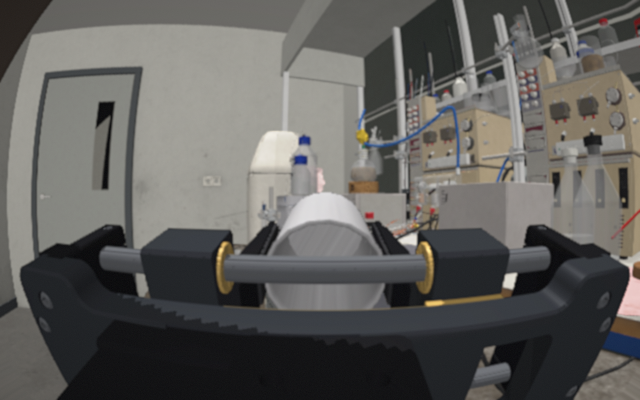

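The wrist view looks into the tilted beaker (rim about (325,255)): no balls visible, and the load dropped to about 0.9 N. I'll tilt a little further to be safe, then read the weight.

Request:
drive_tool(rows=[[[0.02, 0, 0, 0, 0.02, 0, 0.3], [0, 0, 0, 0, 0.02, 0, 0.3], [0, 0, 0, 0, 0, 0, 0.3], [0, 0, 0, 0, 0, 0, 0.3]]])

```text
t: 13.98
eef_pos: [604.6, 35.3, 229.9]
tcp_rot: [0.002, -1.205, -1.938]
ft_force: [0.5, 0.1, -0.2]
opening: 0.577
grip_force: 30.0
```

```bash
python3 - <<'E'
from h import *
show()
f=[]
for i in range(4):
  p=env.read_camera("top" if i%2 else "side"); f.append(env.state()["ft_force"][2])
  if i>1:
    for d in env.place_of("ball_1_center",p): print(round(d["score"],2),W(p,d["at"]).round())
print(f)
plan(np.array([604.7,35.1,225]),rpy([np.pi,0,1.2])*Ro.from_rotvec([0,np.radians(50),0]),jaw=.3)
E
```

```text
{'t': np.float64(13.975), 'joints': array([-0.462,  0.934,  1.917,  1.589,  1.948, -1.26 ]), 'eef_pos': array([604.622,  35.296, 229.911]), 'tcp_rot': array([ 0.002, -1.205, -1.938]), 'ft_force': array([ 0.489,  0.097, -0.186]), 'opening': np.float64(0.577), 'grip_force': np.float64(30.0)}
[np.float64(-0.38711438023777556), np.float64(-0.18464576556591616), np.float64(-1.1668039604367009), np.float64(-0.452808345952201)]
[-0.003, 0.0, -0.001, -0.0, -0.048, 0.0, 0.3],
[-0.003, 0.0, -0.001, -0.0, -0.049, 0.0, 0.3],
[-0.003, 0.0, -0.0, -0.0, -0.048, 0.0, 0.3],
[-0.003, 0.0, 0.0, -0.0, -0.049, 0.0, 0.3],
[-0.003, 0.0, 0.001, -0.0, -0.048, 0.0, 0.3],
[-0.002, 0.0, 0.001, -0.001, -0.049, 0.0, 0.3],
[-0.002, 0.001, 0.001, -0.0, -0.048, 0.001, 0.3],
```

Request:
drive_tool(rows=[[[-0.003, 0, 0, 0, -0.048, 0, 0.3], [-0.003, 0, 0, 0, -0.049, 0, 0.3], [-0.003, 0, 0, 0, -0.048, 0, 0.3], [-0.003, 0, 0, 0, -0.049, 0, 0.3], [-0.003, 0, 0, 0, -0.048, 0, 0.3]]])

```text
t: 14.9
eef_pos: [604.6, 35.0, 226.4]
tcp_rot: [3.139, -1.173, 1.206]
ft_force: [0.6, 0.6, -1.1]
opening: 0.579
grip_force: 30.0
```

Request:
drive_tool(rows=[[[0, 0, 0, 0, -0.049, 0, 0.3], [0, 0, 0, 0, -0.048, 0, 0.3], [0, 0, 0, 0, -0.05, 0, 0.3], [0, 0, 0, 0, -0.05, 0, 0.3], [0, 0, 0, 0, -0.05, 0, 0.3]]])

```text
t: 15.52
eef_pos: [604.6, 35.2, 226.8]
tcp_rot: [3.14, -0.397, 1.204]
ft_force: [0.4, 0.1, -1.1]
opening: 0.577
grip_force: 30.0
```

```bash
python3 - <<'E'
from h import *
show()
plan(np.array([497,-286.5,190]),rpy([np.pi,0,1.2]),jaw=.3,mm=42)
E
```

```text
{'t': np.float64(15.525), 'joints': array([-0.213,  0.444,  1.723,  0.483,  0.966, -0.123]), 'eef_pos': array([604.556,  35.194, 226.848]), 'tcp_rot': array([ 3.14 , -0.397,  1.204]), 'ft_force': array([ 0.378,  0.097, -1.124]), 'opening': np.float64(0.577), 'grip_force': np.float64(29.999)}
[-0.145, 0.007, -0.043, 0.0, -0.014, 0.0, 0.3],
[-0.147, 0.007, -0.037, 0.0, -0.014, 0.0, 0.3],
[-0.148, 0.007, -0.03, 0.0, -0.014, 0.0, 0.3],
[-0.15, 0.007, -0.024, 0.0, -0.014, 0.0, 0.3],
[-0.151, 0.006, -0.017, 0.0, -0.014, 0.0, 0.3],
[-0.151, 0.007, -0.01, 0.0, -0.014, 0.0, 0.3],
[-0.151, 0.006, -0.004, 0.0, -0.014, 0.0, 0.3],
[-0.152, 0.007, 0.003, 0.0, -0.014, 0.001, 0.3],
[-0.151, 0.006, 0.01, 0.001, -0.014, 0.0, 0.3],
```

Request:
drive_tool(rows=[[[-0.145, 0.007, -0.043, 0, -0.014, 0, 0.3], [-0.147, 0.007, -0.037, 0, -0.014, 0, 0.3], [-0.148, 0.007, -0.03, 0, -0.014, 0, 0.3], [-0.15, 0.007, -0.024, 0, -0.014, 0, 0.3], [-0.151, 0.006, -0.017, 0, -0.014, 0, 0.3]]])

```text
t: 16.15
eef_pos: [544.5, -144.3, 204.8]
tcp_rot: [3.142, -0.181, 1.205]
ft_force: [-0.6, 0.6, -1.5]
opening: 0.576
grip_force: 30.0
```

Request:
drive_tool(rows=[[[-0.151, 0.007, -0.01, 0, -0.014, 0, 0.3], [-0.151, 0.006, -0.004, 0, -0.014, 0, 0.3], [-0.152, 0.007, 0.003, 0, -0.014, 0.001, 0.3], [-0.151, 0.006, 0.01, 0.001, -0.014, 0, 0.3], [0, 0, 0, 0, 0, 0, 0.3]]])

```text
t: 16.77
eef_pos: [496.5, -287.3, 187.2]
tcp_rot: [-3.138, -0.006, 1.199]
ft_force: [0.5, -0.2, -1.2]
opening: 0.579
grip_force: 30.0
```

```bash
python3 - <<'E'
from h import *
p=env.read_camera("wrist");show()
cv2.imwrite("pics/w4.png",p["color"])
plan(np.array([497,-286.5,46]),rpy([np.pi,0,1.2]),jaw=.3,mm=40)
E
```

```text
{'t': np.float64(16.825), 'joints': array([-0.64 ,  0.471,  1.738,  0.007,  0.938, -0.274]), 'eef_pos': array([ 496.865, -286.267,  187.36 ]), 'tcp_rot': array([-3.138, -0.007,  1.2  ]), 'ft_force': array([-0.878,  0.232, -0.287]), 'opening': np.float64(0.578), 'grip_force': np.float64(30.0)}
[-0.001, 0.001, 0.141, -0.0, -0.001, 0.0, 0.3],
[-0.001, 0.001, 0.141, -0.0, -0.0, 0.0, 0.3],
[-0.001, 0.0, 0.142, -0.001, -0.001, 0.0, 0.3],
[0.0, 0.0, 0.141, -0.0, -0.0, 0.0, 0.3],
```

View pics/w4.png

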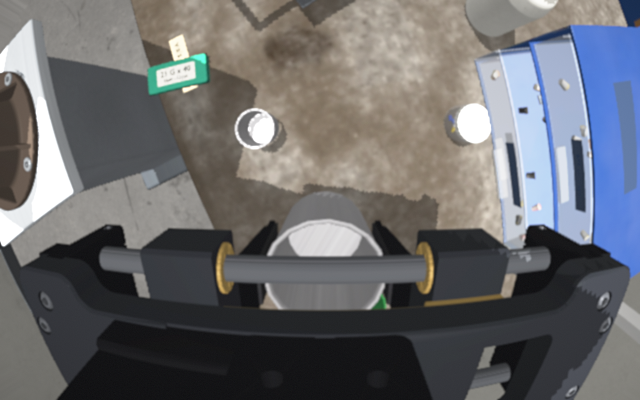

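The wrist view at (325,245) shows an empty beaker interior, with no stray balls on the bench. Lowering it onto its old spot.

Request:
drive_tool(rows=[[[-0.001, 0.001, 0.141, 0, -0.002, 0, 0.3], [-0.001, 0, 0.141, 0, 0, 0, 0.3], [0, 0, 0.141, -0.001, 0, 0, 0.3], [0, 0, 0.12, 0, 0, 0, 0.3], [0, 0, 0.035, 0, 0, 0, 0.3]]])

```text
t: 17.45
eef_pos: [496.8, -285.0, 41.7]
tcp_rot: [-3.139, -0.001, 1.202]
ft_force: [0.3, 0.7, -0.9]
opening: 0.576
grip_force: 30.0
```

Request:
drive_tool(rows=[[[0, 0, 0.006, 0, 0, 0, 0.3], [0, 0, 0.004, 0, 0, 0, 0.3], [0, 0, 0, 0, 0, 0, 0.3]]])

```text
t: 17.82
eef_pos: [497.5, -286.4, 41.4]
tcp_rot: [3.14, 0.0, 1.202]
ft_force: [0.1, -0.6, -0.8]
opening: 0.576
grip_force: 30.0
```

Request:
drive_tool(rows=[[[0, 0, 0.006, 0, 0, 0, 0.3], [0, 0, 0.005, 0, 0, 0, 0.3], [0, 0, 0, 0, 0, 0, 0.3]]])

```text
t: 18.2
eef_pos: [497.2, -286.2, 38.1]
tcp_rot: [3.141, 0.0, 1.202]
ft_force: [0.5, 1.1, 5.1]
opening: 0.574
grip_force: 30.0
```

Contact is felt (5 N). Opening and backing off.

Request:
drive_tool(rows=[[[0, 0, 0, 0, 0, 0, 1], [0, 0, 0, 0, 0, 0, 1], [0, 0, 0, 0, 0, 0, 1], [0, 0, 0, 0, 0, 0, 1], [0, 0, 0, 0, 0, 0, 1]]])

```text
t: 18.82
eef_pos: [497.1, -286.3, 37.7]
tcp_rot: [-3.142, 0.0, 1.202]
ft_force: [0.1, 0.5, 0.4]
opening: 0.991
grip_force: 0.0
```

Request:
drive_tool(rows=[[[0, 0, -0.08, 0, 0, 0, 1], [0, 0, -0.15, 0, 0, 0, 1], [0, 0, -0.18, 0, 0, 0, 1], [0, 0, -0.18, 0, 0, 0, 1], [0, 0, 0, 0, 0, 0, 1]]])

```text
t: 19.45
eef_pos: [498.1, -286.9, 188.5]
tcp_rot: [3.136, 0.002, 1.202]
ft_force: [-0.7, -0.8, -0.4]
opening: 0.994
grip_force: 0.0
```

```bash
python3 - <<'E'
from h import *
p=env.read_camera("wrist");show()
for o in ["beaker","ball_1_center"]:
  for d in env.place_of(o,p): print(o,round(d["score"],2),W(p,d["at"]).round(1))
H=[];G=[]
for n in ["side","top","side","top"]:
  p=env.read_camera(n)
  for o,L in (("handle",H),("hinge",G)):
    for d in env.place_of(o,p)[:3]:
      w=W(p,d["at"])
      if 70<w[2]<100 and 440<w[0]<700: L.append(w)
print(np.round(H),np.round(G))
E
```

```text
{'t': np.float64(19.5), 'joints': array([-0.638,  0.47 ,  1.742, -0.   ,  0.927, -0.268]), 'eef_pos': array([ 497.38 , -286.408,  186.449]), 'tcp_rot': array([3.139e+00, 1.000e-03, 1.202e+00]), 'ft_force': array([-0.541, -0.03 , -0.883]), 'opening': np.float64(1.001), 'grip_force': np.float64(0.0)}
beaker 0.86 [ 458.2 -203.1   -0.8]
beaker 0.72 [ 4.951e+02 -2.828e+02 -2.000e-01]
beaker 0.72 [ 486.  -409.7   -2.7]
beaker 0.72 [ 401.9 -338.6    3.6]
[[476. -30.  82.]
 [477. -30.  80.]] [[669.  22.  82.]
 [663.  22.  76.]
 [666.  23.  83.]
 [665.  22.  79.]]
```

The beaker stands upright at its old spot and no stray balls are detected. Next is the handle: I'll grasp with the hand leaning 25° towards the robot, then turn the hand with the lid.

```bash
cat >> h.py <<'E'
phi=.266; u=np.array([np.cos(phi),np.sin(phi),0]); Z=np.array([0,0,1.])
H0=np.array([475.8,-28.9,83]); HI=H0+196*u-3*Z
R0=rpy([np.pi,0,phi+np.pi/2]); tau=np.radians(25)
def lidpose(th,back=0,H=None):
    r=(H0 if H is None else H)-HI; R=R0*Ro.from_euler("x",th-tau)
    p=HI+Ro.from_rotvec(np.cross(Z,u)*th).apply(r); return p-back*R.apply([0,0,1]),R
E
python3 - <<'E'
from h import *
print(HI,lidpose(np.pi/4)[0],lidpose(0,90)[0])
plan(lidpose(0,90)[0],lidpose(0)[1],jaw=.5,mm=40)
E
```

```text
[664.90670139  22.62334899  80.        ] [533.23478421 -13.25152002 220.71424946] [439.10206588 -38.89859049 164.56770083]
[0.12, -0.082, 0.012, -0.019, 0.006, -0.028, 0.5],
[0.126, -0.072, 0.009, -0.019, 0.006, -0.028, 0.5],
[0.132, -0.061, 0.008, -0.019, 0.006, -0.029, 0.5],
[0.137, -0.049, 0.007, -0.019, 0.007, -0.028, 0.5],
[0.141, -0.037, 0.008, -0.019, 0.006, -0.029, 0.5],
[0.143, -0.025, 0.009, -0.02, 0.006, -0.028, 0.5],
[0.145, -0.012, 0.01, -0.019, 0.007, -0.029, 0.5],
```

Request:
drive_tool(rows=[[[0.12, -0.082, 0.012, -0.019, 0.006, -0.028, 0.5], [0.126, -0.072, 0.009, -0.019, 0.006, -0.028, 0.5], [0.132, -0.061, 0.008, -0.019, 0.006, -0.029, 0.5], [0.137, -0.049, 0.007, -0.019, 0.007, -0.028, 0.5], [0.141, -0.037, 0.008, -0.019, 0.006, -0.029, 0.5]]])

```text
t: 20.82
eef_pos: [455.3, -108.6, 170.8]
tcp_rot: [2.829, -0.026, 1.658]
ft_force: [0.9, -0.3, 0.1]
opening: 0.534
grip_force: 0.0
```

Request:
drive_tool(rows=[[[0.143, -0.025, 0.009, -0.02, 0.006, -0.028, 0.5], [0.145, -0.012, 0.01, -0.019, 0.007, -0.029, 0.5], [0, 0, 0, 0, 0, 0, 0.5], [0, 0, 0, 0, 0, 0, 0.5]]])

```text
t: 21.32
eef_pos: [441.1, -43.0, 165.3]
tcp_rot: [2.712, -0.003, 1.826]
ft_force: [0.7, -1.3, 0.3]
opening: 0.498
grip_force: 0.0
```

```bash
python3 - <<'E'
from h import *
L=[]
for n in ("wrist","side","wrist","side","wrist"):
  p=env.read_camera(n)
  for o in ["handle"]:
    for d in env.place_of(o,p)[:2]: print(n,o,round(d["score"],2),W(p,d["at"]).round(1))
  if n=="wrist": cv2.imwrite("pics/w5.png",p["color"])
  elif n=="side": cv2.imwrite("pics/s5.png",p["color"])
show()
plan(*lidpose(0,0),jaw=.5,mm=31)
E
```

```text
wrist handle 0.7 [473.  -27.1  81.8]
wrist handle 0.23 [661.9 -37.4  19.9]
side handle 0.81 [471.8 -32.2  83.6]
wrist handle 0.68 [473.3 -26.5  81.3]
side handle 0.88 [475.3 -32.8  81. ]
wrist handle 0.85 [470.7 -28.2  82.6]
{'t': np.float64(21.825), 'joints': array([-0.395,  0.263,  2.304,  0.863,  0.342, -1.439]), 'eef_pos': array([440.476, -42.573, 164.987]), 'tcp_rot': array([ 2.712, -0.003,  1.827]), 'ft_force': array([-0.027, -0.22 , -0.07 ]), 'opening': np.float64(0.502), 'grip_force': np.float64(0.0)}
[0.005, 0.0, 0.12, -0.001, 0.0, -0.001, 0.5],
[0.005, -0.0, 0.12, -0.001, 0.0, -0.001, 0.5],
[0.006, -0.001, 0.121, -0.0, 0.0, -0.001, 0.5],
```

View pics/w5.png

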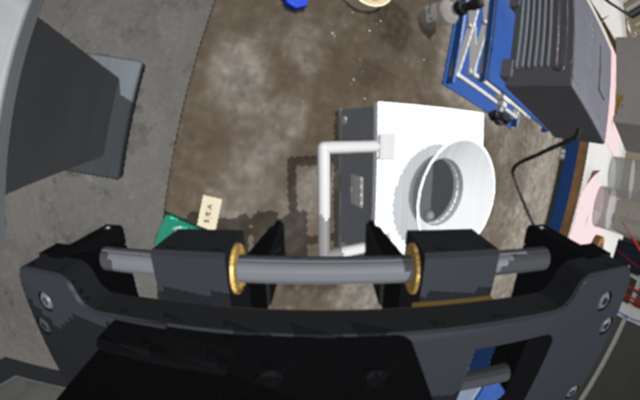

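The wrist view shows the handle bar at (325,145)–(325,250) between the fingers, and a ball inside the box at (430,215). The wrist is close to its straight position (j5 = 0.34), so I'll use a 10° lean instead.

```bash
sed -i 's/H0=np.array(.*83\])/H0=np.array([474,-29,82.5])/; s/radians(25)/radians(10)/; s/-3\*Z/-2.5*Z/' h.py
python3 - <<'E'
from h import *
plan(lidpose(0,70)[0],lidpose(0)[1],jaw=.5,N=3); print()
s=env.state()
p,R=lidpose(0,70); print(R.inv().apply(lidpose(0)[0]-p))
E
```

```text
[0.006, 0.021, 0.03, 0.027, -0.0, -0.001, 0.5],
[0.006, 0.024, 0.027, 0.027, -0.0, -0.001, 0.5],
[0.006, 0.026, 0.026, 0.027, -0.0, -0.001, 0.5],

[-3.28507282e-15  1.46129409e-14  7.00000000e+01]
```

Request:
drive_tool(rows=[[[0.006, 0.021, 0.03, 0.027, 0, -0.001, 0.5], [0.006, 0.024, 0.027, 0.027, 0, -0.001, 0.5], [0.006, 0.026, 0.026, 0.027, 0, -0.001, 0.5], [0, 0, 0, 0, 0, 0, 0.5]]])

```text
t: 22.32
eef_pos: [461.9, -31.4, 152.3]
tcp_rot: [2.95, -0.003, 1.839]
ft_force: [-0.2, 0.3, -0.1]
opening: 0.504
grip_force: 0.0
```

```bash
python3 - <<'E'
from h import *
show()
plan(*lidpose(0),jaw=.5,N=3)
E
```

```text
{'t': np.float64(22.325), 'joints': array([-0.266,  0.336,  2.142,  0.207,  0.509, -0.707]), 'eef_pos': array([461.852, -31.443, 152.34 ]), 'tcp_rot': array([ 2.95 , -0.003,  1.839]), 'ft_force': array([-0.189,  0.261, -0.075]), 'opening': np.float64(0.504), 'grip_force': np.float64(0.0)}
[-0.001, -0.002, 0.095, 0.002, -0.0, 0.0, 0.5],
[-0.002, -0.001, 0.094, 0.002, -0.001, 0.0, 0.5],
[-0.001, 0.0, 0.095, 0.002, -0.0, 0.001, 0.5],
```

Request:
drive_tool(rows=[[[-0.001, -0.002, 0.09, 0.002, 0, 0, 0.5], [-0.002, -0.001, 0.09, 0.002, 0, 0, 0.5], [-0.001, 0, 0.08, 0.001, 0, 0, 0.5], [0, 0, 0.024, 0, 0, 0, 0.5], [0, 0, 0, 0, 0, 0, 0.5]]])

```text
t: 22.95
eef_pos: [472.6, -29.4, 82.6]
tcp_rot: [2.966, -0.004, 1.837]
ft_force: [0.2, -0.4, 0.8]
opening: 0.497
grip_force: 0.0
```

Request:
drive_tool(rows=[[[0, 0, 0, 0, 0, 0, 0], [0, 0, 0, 0, 0, 0, 0], [0, 0, 0, 0, 0, 0, 0], [0, 0, 0, 0, 0, 0, 0], [0, 0, 0, 0, 0, 0, 0]]])

```text
t: 23.58
eef_pos: [474.7, -29.1, 83.1]
tcp_rot: [2.963, -0.002, 1.837]
ft_force: [10.7, 9.5, -1.8]
opening: 0.094
grip_force: 30.0
```

```bash
python3 - <<'E'
from h import *
show()
E
```

```text
{'t': np.float64(23.575), 'joints': array([-0.249,  0.487,  2.169,  0.27 ,  0.343, -0.763]), 'eef_pos': array([474.737, -29.103,  83.114]), 'tcp_rot': array([ 2.963e+00, -2.000e-03,  1.837e+00]), 'ft_force': array([10.746,  9.502, -1.84 ]), 'opening': np.float64(0.094), 'grip_force': np.float64(29.951)}
```

The bar is gripped (opening 9 mm). I'll compute the arc.

```bash
sed -i 's/H0=np.array(.*82.5\])/H0=np.array([475.8,-28.6,83])/; s/-2.5\*Z/-3*Z/' h.py
cat >> h.py <<'E'
def arc(ths,jaw=0,p=None,Rc=None):
    s=env.state(); p=np.array(s["eef_pos"]); Rc=rpy(s["tcp_rot"])
    for th in ths:
        q,R=lidpose(th); d=(Rc.inv().apply(q-p)/250).round(3); t=((Rc.inv()*R).as_rotvec()/np.pi).round(3)
        print([*map(float,d),*map(float,t),jaw],end=",\n"); p=p+Rc.apply(d*250); Rc=Rc*Ro.from_rotvec(t*np.pi)
def theta():
    r=np.array(env.state()["eef_pos"])-HI; return np.degrees(np.arctan2(r[2],-r@u)-np.arctan2(3,196)), np.hypot(r[2],r@u), r@np.cross(Z,u)
E
python3 - <<'E'
from h import *
arc(np.radians([4,8,12,16,20])); print(theta())
E
```

```text
[0.001, 0.017, -0.052, 0.024, -0.001, 0.0, 0],
[-0.0, 0.012, -0.053, 0.022, 0.0, 0.0, 0],
[-0.0, 0.012, -0.054, 0.022, 0.0, 0.0, 0],
[-0.0, 0.012, -0.053, 0.022, 0.0, 0.0, 0],
[-0.0, 0.013, -0.053, 0.023, 0.0, -0.0, 0],
(np.float64(0.027874736423288485), np.float64(197.18272096079517), np.float64(-0.20537020285294716))
```

Request:
drive_tool(rows=[[[0.001, 0.017, -0.052, 0.024, 0, 0, 0], [0, 0.012, -0.053, 0.022, 0, 0, 0], [0, 0.012, -0.054, 0.022, 0, 0, 0], [0, 0.012, -0.053, 0.022, 0, 0, 0], [0, 0.013, -0.053, 0.023, 0, 0, 0]]])

```text
t: 24.2
eef_pos: [487.1, -25.6, 149.7]
tcp_rot: [-2.961, -0.003, 1.838]
ft_force: [3.3, 1.4, -3.7]
opening: 0.095
grip_force: 30.0
```

```bash
python3 - <<'E'
from h import *
show(); print(theta())
arc(np.radians([24,28,32,36,40]))
E
```

```text
{'t': np.float64(24.2), 'joints': array([-0.151,  0.472,  1.883, -0.086,  0.955, -0.363]), 'eef_pos': array([487.054, -25.585, 149.651]), 'tcp_rot': array([-2.961, -0.003,  1.838]), 'ft_force': array([ 3.273,  1.38 , -3.725]), 'opening': np.float64(0.095), 'grip_force': np.float64(30.003)}
(np.float64(19.820629097469606), np.float64(197.06804194036891), np.float64(-0.04969640174495282))
[0.0, 0.016, -0.055, 0.02, -0.001, 0.0, 0],
[0.0, 0.013, -0.053, 0.022, 0.0, 0.0, 0],
[0.0, 0.012, -0.054, 0.023, 0.0, 0.0, 0],
[0.0, 0.012, -0.053, 0.022, 0.0, 0.0, 0],
[0.0, 0.012, -0.053, 0.022, 0.0, 0.0, 0],
```

Low forces. Continuing to 40°, then 45°.

Request:
drive_tool(rows=[[[0, 0.013, -0.054, 0.021, 0, 0, 0], [0, 0.013, -0.053, 0.022, 0, 0, 0], [0, 0.012, -0.054, 0.022, 0, 0, 0], [0, 0.012, -0.053, 0.022, 0, 0, 0], [0, 0.012, -0.053, 0.022, 0, 0, 0]]])

```text
t: 24.82
eef_pos: [520.7, -16.6, 208.0]
tcp_rot: [-2.616, -0.003, 1.838]
ft_force: [-0.4, -2.8, -1.7]
opening: 0.096
grip_force: 30.0
```

```bash
python3 - <<'E'
from h import *
show(); print(theta())
arc(np.radians([42.5,45]))
E
```

```text
{'t': np.float64(24.825), 'joints': array([-0.078,  0.577,  1.575, -0.168,  1.491, -0.289]), 'eef_pos': array([520.659, -16.592, 208.003]), 'tcp_rot': array([-2.616, -0.003,  1.838]), 'ft_force': array([-0.353, -2.818, -1.669]), 'opening': np.float64(0.096), 'grip_force': np.float64(30.004)}
(np.float64(39.681755151223754), np.float64(196.85980572584614), np.float64(-0.20605123586681628))
[0.001, 0.011, -0.037, 0.013, -0.001, 0.001, 0],
[-0.0, 0.007, -0.034, 0.014, 0.0, -0.0, 0],
```

Request:
drive_tool(rows=[[[0, 0.009, -0.036, 0.013, 0, 0, 0], [0, 0.007, -0.034, 0.014, 0, 0, 0], [0, 0, 0, 0, 0, 0, 0], [0, 0, 0, 0, 0, 0, 0]]])

```text
t: 25.32
eef_pos: [532.1, -13.5, 220.6]
tcp_rot: [-2.533, -0.004, 1.838]
ft_force: [-3.1, -2.1, 2.7]
opening: 0.095
grip_force: 30.0
```

```bash
python3 - <<'E'
from h import *
p=env.read_camera("side"); cv2.imwrite("pics/s6.png",cv2.resize(p["color"][80:380,180:460],None,fx=2.1,fy=2))
for o in("handle","mouth","hinge"):
  for q in (p,):
    for d in env.place_of(o,q)[:1]: print(o,round(d["score"],2),W(q,d["at"]).round(1))
show(); print(theta(), lidpose(np.pi/4)[0])
E
```

```text
handle 0.91 [533.9 -14.2 221. ]
mouth 0.82 [637.9  14.9 157.1]
hinge 0.55 [667.4  23.6  78.9]
{'t': np.float64(25.525), 'joints': array([-0.063,  0.615,  1.495, -0.183,  1.614, -0.283]), 'eef_pos': array([532.202, -13.522, 220.644]), 'tcp_rot': array([-2.533, -0.004,  1.838]), 'ft_force': array([-4.72 , -2.872,  1.847]), 'opening': np.float64(0.096), 'grip_force': np.float64(30.005)}
(np.float64(44.74603605977143), np.float64(196.77255610830846), np.float64(-0.27871185315461844)) [533.23478421 -12.95152002 220.71424946]
```

View pics/s6.png

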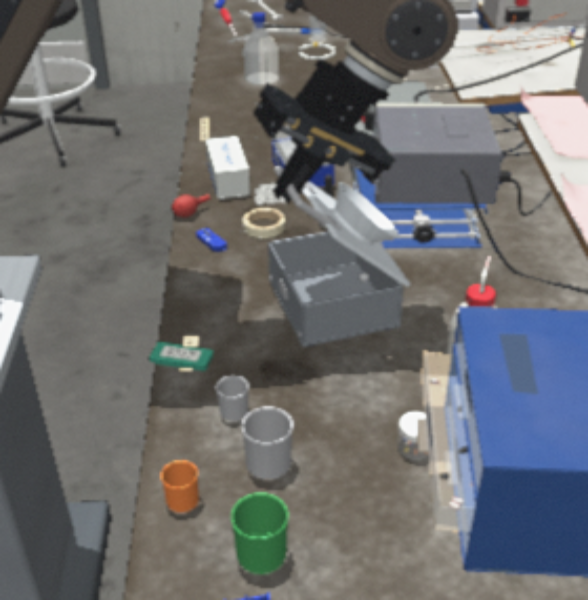

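The view shows the lid open with the handle held in the gripper at (295,190), the beaker upright at (268,445), and the bystanders untouched. The handle arc gives 44.7°, so I'm handing in.

```bash
python3 -c "
from cell import env
print(env.job_done())"
```

```text
the job is handed in; nothing more can be done
None
```

I handed the job in at about 25.5 s, with the balls poured through the funnel, the beaker standing empty and released at its old spot, and the lid still held open at about 44.7°; I confirmed the pour by the weight drop, an empty-looking beaker and one ball seen in the box, but did not count all six.

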